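Pack the white-linen mending and spotting kit

TASK

Make up the caddy for the white linen: from the things lying loose on the bare worktop right of the sink, put the cream cotton reel, the white clothes peg, the brown dropper bottle and the grey scrubbing brush each into the nest in the wooden caddy that is shaped for it, seated flat on its floor, the brush on its bristles and the reel and bottle standing. Keep the bottle upright all the way so that it does not leak. The rust reel and the blue peg would mark white linen: leave them where they are.

Things in the scene. Friction and masses are not known exactly. Their poses are not given: they have to be found in the camera images.
- brush: grey scrubbing brush with blue bristles and an arched handle on top, standing on its bristles: 30 mm wide (own x), 85 mm long (own y), 55 mm high, about 80 g; origin at the centre of its underside, z up. It belongs in the kit. Grasp it across its width.
- peg_white: white clothes peg lying flat: 15 mm wide (own x), 72 mm long (own y), 12 mm high, about 15 g; origin at the centre of its underside, z up. It belongs in the kit. Grasp it across its width at mid-length.
- peg_blue: blue clothes peg, same shape and size as the white one (15 x 72 x 12 mm, origin at the centre of its underside). A look-alike: it stays where it lies.
- reel_cream: cotton reel with cream thread, pale wooden ends and a cream label on top, standing: 30 mm across, 38 mm high, about 30 g; origin at the centre of its underside, z up. It belongs in the kit. Grasp it round the thread.
- reel_rust: cotton reel with rust-red thread and label, same shape and size as the cream one (30 mm across, 38 mm high, origin at the centre of its underside). A look-alike: it stays where it stands. Keep arm and wrist clear of the tap, whose spout hangs over the sink near x 0.56, y 0.17, 0.25 to 0.40 m up, and of the wall shelf 0.43 m up, 60 mm past the farthest things.
- dropper: small brown dropper bottle with a paper label and black rubber bulb, standing: body 33 mm across and upright-sided to about 55 mm above its underside, then a shoulder, a 24 mm collar and a 13 mm bulb up to 102 mm; about 80 g; origin at the centre of its underside, z up. It belongs in the kit. Grasp it round the body.
- nest_brush: the brush's nest: cork block 58 mm (own x) by 112 (y) by 28 high with one rectangular felt-lined pocket 44 wide (x), 100 long (y), 14 deep. Origin at the centre of the block's underside, 6 mm above the worktop, z up; pocket floor 14 mm above the origin. All four nests stand in one fixed caddy, a low birch-ply box 194 x 128 mm, rim 22 mm above the worktop.
- nest_peg: the peg's nest, in the caddy: flat cork block 58 mm (own x) by 112 (y) by 14 high, a low bracket at each end. Between the brackets the peg has 30 mm (x) by 88 mm (y); they rise 10 mm; the middle 44 mm of the length has no side walls, so fingers fit beside the peg. Origin under the block's centre, 6 mm above the worktop; felt floor 14 mm above it. The brush's nest is 60 mm beside it.
- nest_reel: the reel's nest, in the caddy: cork block 58 mm (own x) by 55 (y) by 26 high with a low round felt-lined pocket 46 mm across, 12 deep. Origin under the block's centre, 6 mm above the worktop, z up; pocket floor 14 mm above the origin. The bottle's nest is 57 mm from it along own y, the nearer long nest 60 mm along own x.
- nest_bottle: the bottle's nest, in the caddy: a tall white round cup, 54 mm across outside and 48 mm inside, on a cork block 58 mm (own x) by 55 mm (y). Origin under the block's centre, 6 mm above the worktop, z up; the cup's inner floor is 14 mm and its rim 44 mm above the origin.
There are look-alikes about, which are no part of the job. Of the things that look like the dropper, the larger one is meant.

How it is judged:
By the outcome, as a careful person would: the job done as asked, in the order asked, and still so for the second after the job is handed in, with the robot touching nothing.
It also fails if it takes over 96 s, if anything falls off the work surface, if the arm or the gripper's body presses on something with over 40 N, if the wrist force passes 120 N, or if a joint passes its speed limit or range.

ROBOT

A 7-joint arm with a two-finger parallel gripper is mounted at the origin on a cart in front of the work surface, level with it; the furniture and walls round the work are solid. World frame = base frame: x ahead of the robot, y to its left, z up, the work surface at z = 0. Lengths are in m, angles in rad, forces in N, time in s.
With the tool pointing down it reaches from about 0.4 to 0.875 m from the base axis. Payload 4.4 kg.
Tool frame: the origin (TCP) lies on the mounting face of the last link; the fingertips stand 173 mm ahead of it and the grasp point (between the pads) lies 155 mm ahead of it; z points along the fingers, y is the line along which they close (so a half turn about z gives the same grasp; the last joint's range is limited). The gripper opens to 85 mm and grips with 20 to 120 N. Pads are 22 mm wide; open, the fingers measure 114 mm over their backs; the gripper's body (76 mm by 85 mm) begins 54 mm behind the grasp point. The pads swing forward as they close: fully open they stand 13 mm farther back than shut.
Start: joints at [1.239, 0.628, 0.038, 1.517, -0.027, 0.996, -0.02], TCP at [0.171, -0.627, 0.405] pointing down, gripper open.
Joint ranges: [-3.06, 3.06], [-0.37, 2.12], [-1.25, 1.32], [0.18, 2.47], [-1.1, 4.24], [0.23, 1.98], [-2.94, 2.94]. Speed limits (rad/s): [2.57, 2.57, 3.14, 3.14, 3.14, 3.14, 3.14].

INTERFACE

Orientations are given as a unit quaternion [w, x, y, z].
In Python, from bench import ctrl gives the robot as it stands.
- The arm moves only by the tool jog_arm, never from a script. Its argument "motion" is a list of rows, each an object of numbers: "tx", "ty", "tz": the shift along the tool's x, y, z scaled (see below); "rx", "ry", "rz": the turn, a rotation vector about the tool's x, y, z scaled (see below); "gripper": the opening, from -1 (shut) to 1 (fully open). In form: [{"tx": .., "ty": .., "tz": .., "rx": .., "ry": .., "rz": .., "gripper": ..}, ...]. A call has 1 to 10 rows; each row shifts and turns the commanded pose from where the row before left it, along the tool's axes as they then stand; what a row does not reach is not made up. The controller multiplies each number of a shift by 4 cm and each number of a turn by 8 degrees. A row lasts 1/10 s, in which the tool goes at most 50 mm and 8.59 degrees, less where a joint would pass 70% of its speed; a pose out of reach is approached as far as the arm can. A call with a number of a shift or a turn outside -1 to 1 is refused whole. A call with a gripper value outside its range is refused whole. The fingers move at their own pace and stop on an object; the grip force is fixed at half the most. Time passes only in rows, so rows that do not move let the fingers close. It gives the time, the measured TCP pose, the force, the opening and the grip force at its end, in the units of the state.
- ctrl.read_state(): the state, without advancing time (a new reading comes with each control period).
- ctrl.snapshot(name): name is "side" or "top" or "wrist"; returns (picture, depth): 384x512x3 uint8, red, green, blue; 384x512 float32, m along the optical axis (not along the pixel's ray), 0 where there is no reading.
- ctrl.get_calibration(name): a dict with "intrinsics" (3x3 intrinsics, pixels), "distortion" ([k1, k2, p1, p2, k3] as OpenCV has them; the pictures are not rectified), "R" (3x3) and "t" (3): a world point X has camera coordinates R X + t; the wrist camera has in their place "tool_from_camera" (4x4, takes a point from camera to tool coordinates, whose origin is the TCP and whose axes are the flange's). Camera axes: x right, y down, z forward; pixel columns grow to the right and rows downward; lengths in m; the calibration is good to about 2 mm. A picture is of the moment at which its call begins: read the wrist's pose just before it. get_calibration takes no time and is no camera call.
- ctrl.sign_off(): hands the job in; it is judged then, once.
The state is a dict: "t": time; "joints": joint angles; "dq": joint speeds; "joint_efforts": joint torques, N m; "tcp_pos": TCP position; "ee_rot": TCP orientation; "contact_force": force on the tool from outside, world axes, zero at the start; "torque": the same for the moment, N m; "width": opening from 0.0 (shut) to 1.0 (fully open); "grip_force": force on a finger pad.
Only numpy, scipy, OpenCV 4.12 (cv2) and the standard library are available. Lean on these libraries where they do the work, as an engineer would, in place of code of your own. Each camera call takes 0.05 s, during which the arm holds its last target. There are 200 camera calls.

## Working session

There is one attempt and no reset: what is moved stays moved. The work goes in short steps, Python scripts to look and compute and a tool call to move; the robot and the scene stay as the last step left them, time stands still between calls to the robot, and variables do not carry over. Pictures are saved under pics/ and viewed, at most 14 in all, crops included, and the job is handed in when it is done.

Besides the shell and the picture viewer there is one more tool, called as name([rows], argument=value, ...), one row to a line, values as JSON. jog_arm: Moves the arm, as the interface text tells. Its arguments: {"type":"object","properties":{"motion":{"type":"array"}},"required":["motion"]}

```bash
ls; mkdir -p pics; python3 - <<'E'
from bench import ctrl
import cv2,numpy as np
s=ctrl.read_state();print(s['t'],s['tcp_pos'],s['ee_rot'],s['width'])
ims=[]
for n in("top","side"):
    p,d=ctrl.snapshot(n);c=ctrl.get_calibration(n)
    np.savez(f"{n}0.npz",p=p,d=d,**{k:np.array(v) for k,v in c.items()})
    print(n,np.round(c['intrinsics'],1).tolist(),c['distortion'],np.round(c['R'],3).tolist(),c['t'])
    cv2.imwrite(f"pics/{n}0.png",cv2.resize(p[:,:,::-1],(800,600),interpolation=cv2.INTER_CUBIC))
print(ctrl.get_calibration("wrist"))
E
```

```text
pics
0.0 [ 0.17071703 -0.62687819  0.40377697] [-9.60903790e-04  9.91180210e-01  1.32517358e-01 -1.30466505e-04] 1.0009856099366123
top [[423.3, 0.0, 256.3], [0.0, 423.3, 195.8], [0.0, 0.0, 1.0]] [-0.05079537  0.          0.          0.          0.        ] [[0.017, -1.0, 0.006], [-0.998, -0.017, -0.057], [0.057, -0.005, -0.998]] [-0.21942776  0.5569261   0.87485103]
side [[464.0, 0.0, 255.7], [0.0, 464.0, 186.9], [0.0, 0.0, 1.0]] [-0.12001371  0.          0.          0.          0.        ] [[-0.883, -0.47, -0.012], [-0.176, 0.353, -0.919], [0.436, -0.809, -0.394]] [0.38344265 0.23488164 0.50914409]
{'intrinsics': array([[271.03306762,   0.        , 255.67166588],
       [  0.        , 271.03306762, 191.90430671],
       [  0.        ,   0.        ,   1.        ]]), 'distortion': array([-0.0490419,  0.       ,  0.       ,  0.       ,  0.       ]), 'tool_from_camera': array([[ 9.27963489e-04, -9.46416703e-01, -3.22946688e-01,
         8.18698611e-02],
       [ 9.99998533e-01,  4.13269830e-04,  1.66230737e-03,
         1.20737311e-03],
       [-1.43977134e-03, -3.22947756e-01,  9.46415698e-01,
         3.11523010e-02],
       [ 0.00000000e+00,  0.00000000e+00,  0.00000000e+00,
         1.00000000e+00]])}
```

View pics/top0.png

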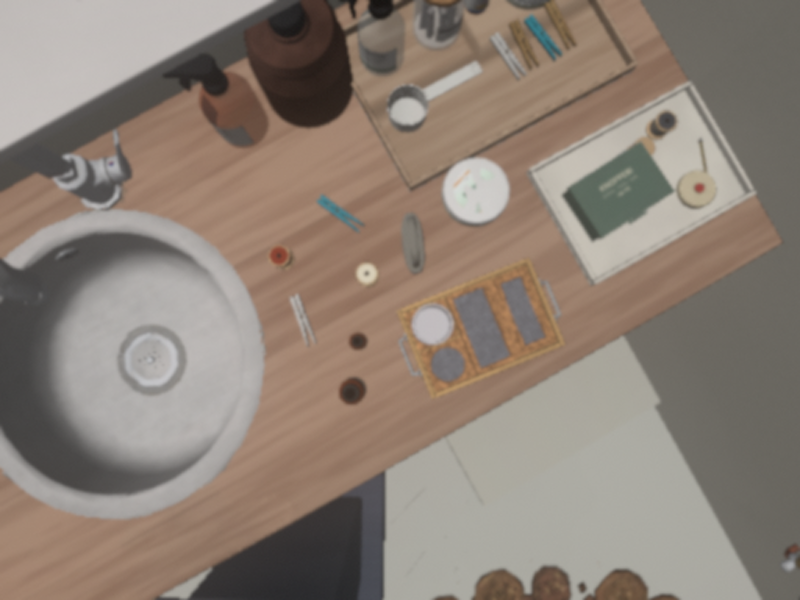

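View pics/side0.png

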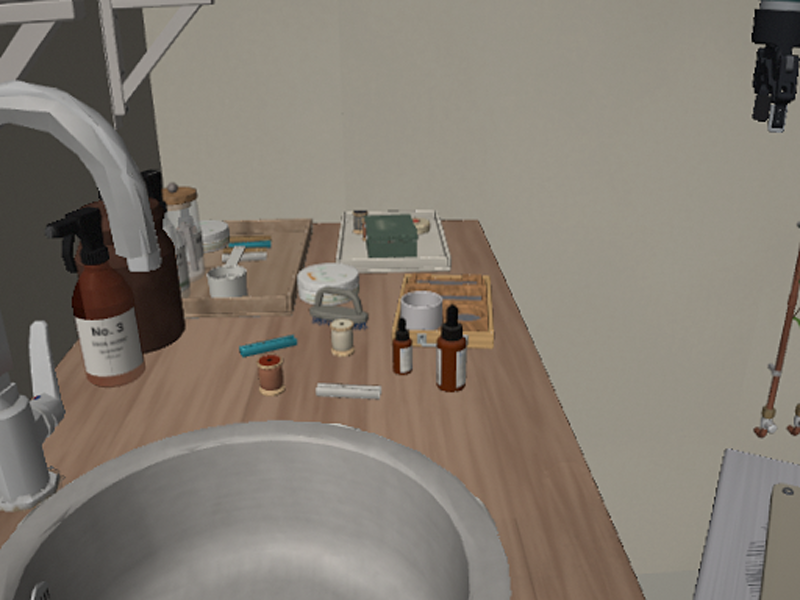

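The top view (800x600 pixels) shows these candidates:
- **Reels:** cream (367,273) and rust (279,257). There is another reel in the white tray (697,188).
- **Pegs:** white (302,319) and blue (340,213). There are more pegs in the far tray (508,55).
- **Droppers:** large (351,390) and small (358,341). There is also a bottle in the white tray (662,123).
- **Brush:** (413,243).
- **Caddy:** cup (432,325), reel pocket (448,364), wide brush pocket (482,327), narrower peg nest (523,310).

I choose the cream reel, the white peg, the larger dropper and the brush, all on the bare worktop.

```bash
cat > h.py <<'E'
import numpy as np,cv2
class Cam:
    def __init__(s,K,D,R,t): s.K,s.D,s.R,s.t=map(lambda a:np.array(a,float),(K,D,R,t)); s.C=-s.R.T@s.t
    def rays(s,px):
        u=cv2.undistortPoints(np.array(px,float).reshape(-1,1,2),s.K,s.D)[:,0]
        return np.c_[u,np.ones(len(u))]@s.R
    def plane(s,px,z):
        d=s.rays(px); return s.C+d*((z-s.C[2])/d[:,2])[:,None]
    def proj(s,X): return cv2.projectPoints(np.array(X,float).reshape(-1,1,3),cv2.Rodrigues(s.R)[0],s.t,s.K,s.D)[0][:,0]
def tri(c1,p1,c2,p2):
    d1,d2=c1.rays([p1])[0],c2.rays([p2])[0]
    A=np.c_[d1,-d2]; k=np.linalg.lstsq(A,c2.C-c1.C,rcond=None)[0]
    a,b=c1.C+k[0]*d1,c2.C+k[1]*d2
    return (a+b)/2,np.linalg.norm(a-b)
def load(n):
    f=np.load(n+".npz"); return f['p'],f['d'],Cam(f['intrinsics'],f['distortion'],f['R'],f['t'])
def blob(p,seed,r,thr=22,ref=None):
    """component nearest seed that differs from the local wood (Lab)"""
    lab=cv2.cvtColor(p,cv2.COLOR_RGB2LAB).astype(float); x,y=map(int,seed)
    sl=(slice(max(0,y-r),y+r+1),slice(max(0,x-r),x+r+1)); w=lab[sl]
    ref=np.median(w.reshape(-1,3),0) if ref is None else ref
    m=(np.linalg.norm((w-ref)*[.6,1,1],axis=2)>thr).astype(np.uint8)
    n,l,st,ce=cv2.connectedComponentsWithStats(m)
    o=np.array([sl[1].start,sl[0].start])
    i=1+np.argmin([np.linalg.norm(c+o-seed)-.02*a[4] for c,a in zip(ce[1:],st[1:])])
    c=max(cv2.findContours((l==i).astype(np.uint8),cv2.RETR_EXTERNAL,cv2.CHAIN_APPROX_NONE)[0],key=len)
    return c[:,0]+o
def rect(P):
    """P world xy outline -> centre, (short,long), yaw of long axis (deg)"""
    (c,(w,h),a)=cv2.minAreaRect((P*1000).astype(np.float32))
    if w>h: w,h,a=h,w,a+90
    return np.array(c)/1000,(round(w),round(h)),(a+90)%180
E
python3 - <<'E'
from h import *
p,d,T=load("top0");q,e,S=load("side0")
print("C",T.C.round(3),S.C.round(3))
k=1/1.5625
seeds=dict(reel=(367,273,.038,16),rust=(279,257,.038,16),pegw=(302,319,.012,24),pegb=(340,213,.012,24),brush=(413,243,.02,26),drop=(351,390,.05,17),small=(358,341,.05,14))
vis=p.copy()
for n,(x,y,z,r) in seeds.items():
    c=blob(p,np.array((x*k,y*k)),r); P=T.plane(c,z)[:,:2]
    dm=d[c[:,1].min():c[:,1].max()+1,c[:,0].min():c[:,0].max()+1]
    mid=d[int(y*k),int(x*k)]; X=T.C+T.rays([(x*k,y*k)])[0]*mid
    print(n,*[np.round(v,3) for v in rect(P)],"depthpt",X.round(3))
    cv2.drawContours(vis,[c.reshape(-1,1,2)],-1,(0,255,0),1)
a=cv2.resize(p[95:270,175:375],(800,700))[:600];
v=cv2.resize(p[110:260,175:375],(800,600),interpolation=cv2.INTER_CUBIC)
v2=cv2.resize(q[160:260,140:330],(800,421),interpolation=cv2.INTER_CUBIC)
# draw contours in zoom
for n,(x,y,z,r) in seeds.items():
    c=blob(p,np.array((x*k,y*k)),r); cv2.polylines(v,[((c+.5-[175,110])*4).astype(int)],True,(0,255,0),1)
cv2.imwrite("pics/z1.png",v[:,:,::-1]);cv2.imwrite("pics/z2.png",v2[:,:,::-1])
# refine caddy: depth points
for n,pt in dict(cup=(432,325),reelN=(448,364),brushN=(482,327),pegN=(523,310)).items():
    u=np.array(pt)*k; X=T.C+T.rays([u])[0]*d[int(u[1]),int(u[0])]; print(n,X.round(3))
E
```

```text
C [ 0.51  -0.206  0.906] [0.158 0.509 0.421]
reel [ 0.601 -0.163] [25 25] 1.086 depthpt [ 0.602 -0.165  0.041]
rust [ 0.624 -0.047] [18 18] 46.185 depthpt [ 0.621 -0.049  0.04 ]
pegw [ 0.539 -0.081] [2 5] 27.908 depthpt [ 0.541 -0.077  0.009]
pegb [ 0.688 -0.122] [13 65] 56.04 depthpt [ 0.686 -0.125  0.013]
brush [ 0.619 -0.231] [ 7 10] 136.103 depthpt [ 0.64  -0.225  0.058]
drop [ 0.448 -0.149] [32 32] 90.986 depthpt [ 0.452 -0.151  0.095]
small [ 0.513 -0.156] [20 20] 91.106 depthpt [ 0.512 -0.157  0.068]
cup [ 0.535 -0.253  0.022]
reelN [ 0.484 -0.275  0.02 ]
brushN [ 0.534 -0.32   0.019]
pegN [ 0.558 -0.375  0.019]
```

View pics/z1.png

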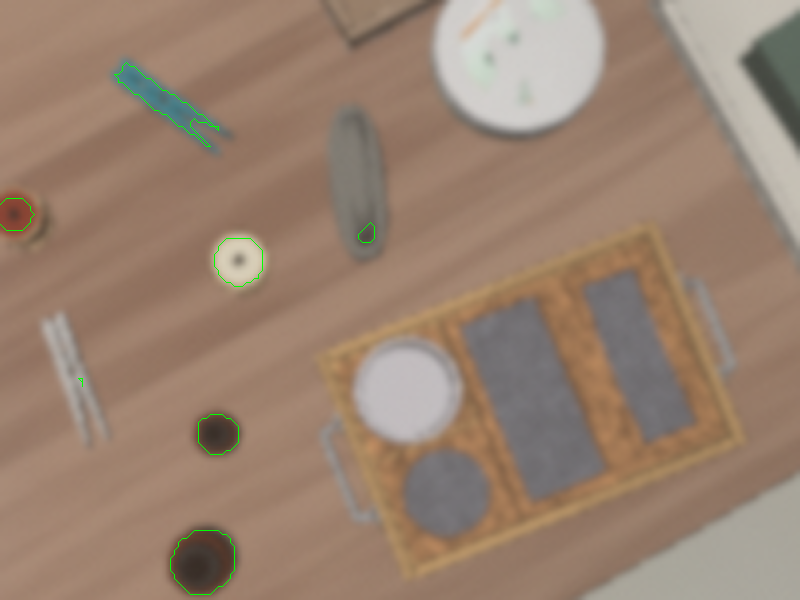

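View pics/z2.png

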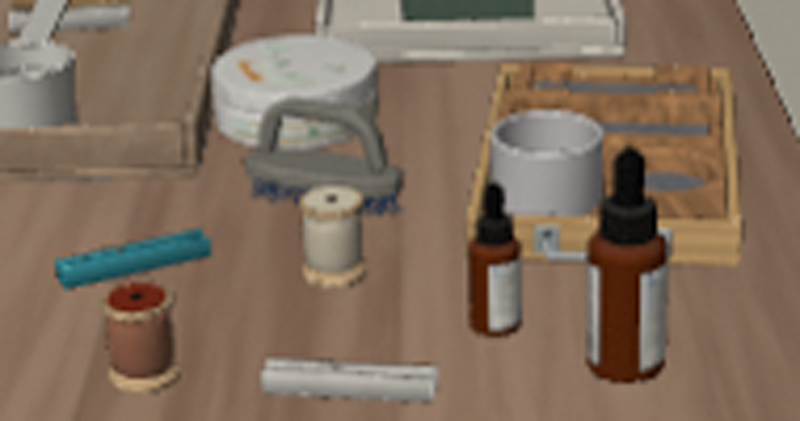

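The zoomed crop confirms the choices. The cream reel is at (239,261), the white peg at (75,380), the large dropper at (203,562) with the small one at (218,435), and the brush at (357,182). The side crop shows them standing free of each other, with the rust reel and blue peg clear of them.

Next I'll measure the outlines by saturation and check the heights from two views.

```bash
python3 - <<'E'
from h import *
p,d,T=load("top0");q,e,S=load("side0")
hsv=cv2.cvtColor(p,cv2.COLOR_RGB2HSV); lab=cv2.cvtColor(p,cv2.COLOR_RGB2LAB).astype(float)
def comp(seed,r,smax):
    x,y=map(int,seed); m=np.zeros(p.shape[:2],np.uint8)
    m[y-r:y+r+1,x-r:x+r+1]=(hsv[y-r:y+r+1,x-r:x+r+1,1]<smax)
    m=cv2.morphologyEx(m,cv2.MORPH_CLOSE,np.ones((3,3)))
    n,l,st,ce=cv2.connectedComponentsWithStats(m); i=1+np.argmax(st[1:,4])
    return cv2.findContours((l==i).astype(np.uint8),cv2.RETR_EXTERNAL,cv2.CHAIN_APPROX_NONE)[0][0][:,0]
N=lambda u,v:(175+u/4-.5,110+v/4-.5)
for n,(u,v,r,s,z) in dict(pegw=(75,380,18,75,.012),brush=(357,182,21,75,.022),cup=(407,390,15,60,.05),reelN=(447,492,12,75,.02),brushN=(535,398,28,75,.02),pegN=(640,355,26,75,.02)).items():
    c=comp(N(u,v),r,s); print(n,*[np.round(a,3) for a in rect(T.plane(c,z)[:,:2])],len(c))
corn=T.plane([N(*a) for a in((322,357),(650,228),(742,440),(412,575))],.022)
print("caddy",corn.mean(0).round(3),[round(float(np.linalg.norm(corn[i]-corn[i-1])),3) for i in range(4)],np.degrees(np.arctan2(*(corn[1]-corn[0])[1::-1])))
M=lambda u,v:(140+u/4.21-.5,160+v/4.21-.5)
for n,a,b in(("reel top",(239,261),(331,198)),("bulb",(193,568),(630,153)),("peg end near cam",(53,318),(268,368)),("cup far-left?",(355,375),(491,142)),("caddy cornerL",(322,357),(505,68)),("caddy cornerB",(412,575),(740,225)),("brush handle top",(355,180),(320,105)),("brushN felt end", (535,497),(0,0))):
    if b!=(0,0): X,g=tri(T,N(*a),S,M(*b)); print(n,X.round(3),"gap",round(g,4))
E
```

```text
pegw [ 0.54  -0.077] [21 76] 23.141 80
brush [ 0.646 -0.225] [32 86] 8.884 90
cup [ 0.537 -0.251] [53 53] 135.941 74
reelN [ 0.487 -0.271] [46 48] 0.931 77
brushN [ 0.534 -0.318] [ 44 101] 23.011 119
pegN [ 0.557 -0.373] [31 89] 22.942 99
caddy [ 0.534 -0.318  0.022] [0.123, 0.186, 0.121, 0.187] -67.5446986332253
reel top [ 0.602 -0.164  0.037] gap 0.0006
bulb [ 0.448 -0.148  0.097] gap 0.0011
peg end near cam [ 0.573 -0.064  0.008] gap 0.0007
cup far-left? [ 0.547 -0.222  0.052] gap 0.0074
caddy cornerL [ 0.544 -0.21   0.094] gap 0.0132
caddy cornerB [ 0.44  -0.257  0.018] gap 0.0016
brush handle top [ 0.644 -0.222  0.053] gap 0.0022
```

jog_arm([
  {"rz":-0.91,"gripper":1},
  {"tx":0.958,"ty":-0.438,"gripper":1},
  {"tx":0.958,"ty":-0.438,"gripper":1},
  {"tx":0.958,"ty":-0.438,"gripper":1},
  {"tx":0.958,"ty":-0.438,"gripper":1},
  {"tx":0.958,"ty":-0.438,"gripper":1},
  {"tx":0.958,"ty":-0.438,"gripper":1},
  {"tx":0.958,"ty":-0.438,"gripper":1},
  {"tx":0.958,"ty":-0.438,"gripper":1},
  {"tx":0.958,"ty":-0.438,"gripper":1},
])

```text
$.motion[0]: bad value
```

jog_arm([
  {"tx":0,"ty":0,"tz":0,"rx":0,"ry":0,"rz":-0.91,"gripper":1},
  {"tx":0.958,"ty":-0.438,"tz":0,"rx":0,"ry":0,"rz":0,"gripper":1},
  {"tx":0.958,"ty":-0.438,"tz":0,"rx":0,"ry":0,"rz":0,"gripper":1},
  {"tx":0.958,"ty":-0.438,"tz":0,"rx":0,"ry":0,"rz":0,"gripper":1},
  {"tx":0.958,"ty":-0.438,"tz":0,"rx":0,"ry":0,"rz":0,"gripper":1},
  {"tx":0.958,"ty":-0.438,"tz":0,"rx":0,"ry":0,"rz":0,"gripper":1},
  {"tx":0.958,"ty":-0.438,"tz":0,"rx":0,"ry":0,"rz":0,"gripper":1},
  {"tx":0.958,"ty":-0.438,"tz":0,"rx":0,"ry":0,"rz":0,"gripper":1},
  {"tx":0.958,"ty":-0.438,"tz":0,"rx":0,"ry":0,"rz":0,"gripper":1},
  {"tx":0.958,"ty":-0.438,"tz":0,"rx":0,"ry":0,"rz":0,"gripper":1},
])

```text
t: 1.1
tcp_pos: [0.4299, -0.348, 0.4045]
ee_rot: [-0.0, 0.981, 0.195, -0.0]
contact_force: [1.0, -1.1, -0.2]
width: 0.997
grip_force: 0.0
```

jog_arm([
  {"tx":0.958,"ty":-0.438,"tz":0,"rx":0,"ry":0,"rz":0,"gripper":1},
  {"tx":0.958,"ty":-0.438,"tz":0,"rx":0,"ry":0,"rz":0,"gripper":1},
  {"tx":0.958,"ty":-0.438,"tz":0,"rx":0,"ry":0,"rz":0,"gripper":1},
  {"tx":0,"ty":0,"tz":0,"rx":0,"ry":0,"rz":0,"gripper":1},
  {"tx":0,"ty":0,"tz":0,"rx":0,"ry":0,"rz":0,"gripper":1},
])

```text
t: 1.6
tcp_pos: [0.5156, -0.2558, 0.4042]
ee_rot: [-0.0, 0.98, 0.197, -0.0]
contact_force: [-1.0, -0.5, 0.8]
width: 0.999
grip_force: 0.0
```

```bash
cat >> h.py <<'E'
from scipy.spatial.transform import Rotation as Ro
def pose(s): return Ro.from_quat(np.array(s['ee_rot'])[[1,2,3,0]]).as_matrix(),np.array(s['tcp_pos'])
def wrist(ctrl,name):
    s=ctrl.read_state(); p,d=ctrl.snapshot("wrist"); c=ctrl.get_calibration("wrist")
    Rt,tt=pose(s); F=np.array(c['tool_from_camera']); R=(Rt@F[:3,:3]).T; t=-R@(Rt@F[:3,3]+tt)
    np.savez(name+".npz",p=p,d=d,intrinsics=c['intrinsics'],distortion=c['distortion'],R=R,t=t)
    return p,d,Cam(c['intrinsics'],c['distortion'],R,t)
def go(ctrl,xyz,yaw=None):
    """units left (tx,ty,tz in 4 cm; rz in 8 deg, first) to TCP target, tool down"""
    s=ctrl.read_state(); Rt,tt=pose(s); y0=np.degrees(np.arctan2(Rt[1,0],Rt[0,0])); yaw=y0 if yaw is None else yaw
    a=np.radians(yaw); dx,dy,dz=np.array(xyz)-tt
    print("t",round(s['t'],2),"at",tt.round(4),"yaw",round(y0,1),"tilt",round(float(np.degrees(np.arccos(min(1,-Rt[2,2])))),2),"rz",round((y0-yaw)/8,2),
     "txyz",np.round(np.array([dx*np.cos(a)+dy*np.sin(a),dx*np.sin(a)-dy*np.cos(a),-dz])/.04,2))
def grey(p,c,smax,r):
    hsv=cv2.cvtColor(p,cv2.COLOR_RGB2HSV); x,y=map(int,c); m=np.zeros(p.shape[:2],np.uint8)
    y0,x0=max(0,y-r),max(0,x-r); m[y0:y+r+1,x0:x+r+1]=hsv[y0:y+r+1,x0:x+r+1,1]<smax
    m=cv2.morphologyEx(m,cv2.MORPH_CLOSE,np.ones((3,3))); n,l,st,ce=cv2.connectedComponentsWithStats(m)
    i=1+np.argmax(st[1:,4]); return cv2.findContours((l==i).astype(np.uint8),cv2.RETR_EXTERNAL,cv2.CHAIN_APPROX_NONE)[0][0][:,0]
E
python3 - <<'E'
from h import *
from bench import ctrl
p,d,W=wrist(ctrl,"w1")
O=dict(pegw=(.54,-.077,.012,30,75),brush=(.646,-.225,.022,32,75),cup=(.537,-.2517,.05,20,60),reelN=(.4844,-.2737,.02,16,75),brushN=(.534,-.318,.02,38,75),pegN=(.5573,-.3733,.02,34,75))
for n,(x,y,z,r,s) in O.items():
    u=W.proj([(x,y,z)])[0]
    if 5<u[0]<505 and 5<u[1]<378:
        c=grey(p,u,s,r); print(n,u.round(),*[np.round(a,3) for a in rect(W.plane(c,z)[:,:2])])
v=cv2.resize(p[:,:,::-1],(800,600))
for n,X in dict(reel=(.602,-.164,.038),bulb=(.448,-.149,.102),peg=(.54,-.077,.012),brush=(.646,-.225,.055),cup=(.537,-.2517,.05),rn=(.4844,-.2737,.02),bn=(.534,-.318,.02),pn=(.5573,-.3733,.02)).items():
    u=W.proj([X])[0]; cv2.drawMarker(v,tuple(((u+.5)*1.5625).astype(int).tolist()),(0,255,0),0,12)
cv2.imwrite("pics/w1.png",v); go(ctrl,(.602,-.164,.26),22.5)
E
```

```text
pegw [132.  93.] [ 0.539 -0.075] [73 86] 111.508
brush [273.  55.] [ 0.646 -0.226] [70 78] 112.956
cup [258. 152.] [ 0.537 -0.251] [48 49] 112.739
reelN [258. 190.] [ 0.484 -0.273] [43 46] 22.727
brushN [303. 169.] [ 0.532 -0.319] [43 98] 23.117
pegN [347. 169.] [ 0.556 -0.374] [31 88] 22.656
t 1.65 at [ 0.5147 -0.2572  0.4043] yaw 22.5 tilt 0.08 rz 0.0 txyz [ 2.91 -1.32  3.61]
```

View pics/w1.png

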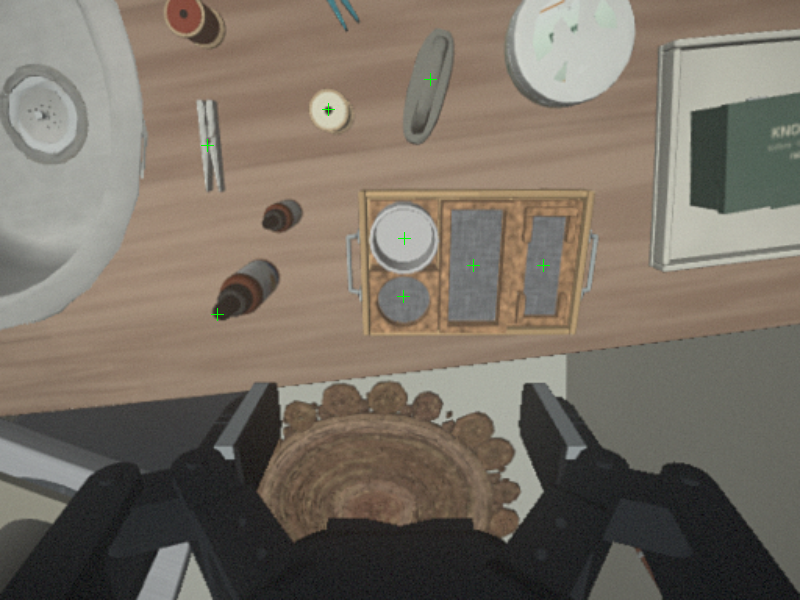

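The wrist view agrees with the top view. The predicted marks fall on the reel (328,109), peg (208,145), brush (430,80) and all four nest centres. I'll open to only about 47 mm so the fingers stay clear of the brush.

jog_arm([
  {"tx":0.73,"ty":-0.33,"tz":0.9,"rx":0,"ry":0,"rz":0,"gripper":0.1},
  {"tx":0.73,"ty":-0.33,"tz":0.9,"rx":0,"ry":0,"rz":0,"gripper":0.1},
  {"tx":0.73,"ty":-0.33,"tz":0.9,"rx":0,"ry":0,"rz":0,"gripper":0.1},
  {"tx":0.72,"ty":-0.33,"tz":0.9,"rx":0,"ry":0,"rz":0,"gripper":0.1},
  {"tx":0,"ty":0,"tz":0,"rx":0,"ry":0,"rz":0,"gripper":0.1},
  {"tx":0,"ty":0,"tz":0,"rx":0,"ry":0,"rz":0,"gripper":0.1},
])

```text
t: 2.25
tcp_pos: [0.6016, -0.1646, 0.2595]
ee_rot: [-0.0, 0.981, 0.195, -0.002]
contact_force: [-0.2, -1.4, -0.2]
width: 0.547
grip_force: 0.0
```

```bash
python3 - <<'E'
from h import *
from bench import ctrl
p,d,W=wrist(ctrl,"w2")
go(ctrl,(.602,-.164,.187),22.5); print(ctrl.read_state()['width'])
f1=np.load("w1.npz"); W1=load("w1")[2]
# cream label centre in both wrist views
def lab(p,W,X,r):
    u=W.proj([X])[0]; x,y=map(int,u); h=cv2.cvtColor(p,cv2.COLOR_RGB2HSV)[y-r:y+r,x-r:x+r]
    m=((h[:,:,2]>180)&(h[:,:,1]<80)).astype(np.uint8); n,l,st,ce=cv2.connectedComponentsWithStats(m); i=1+np.argmax(st[1:,4]); print(u.round(),st[i])
    return ce[i]+[x-r,y-r]
a=lab(f1['p'],W1,(.602,-.164,.038),20); b=lab(p,W,(.602,-.164,.038),45); print(a,b,tri(W1,a,W,b),W.plane([b],.038))
cv2.imwrite("pics/w2.png",cv2.resize(p[:,:,::-1],(800,600)))
E
```

```text
t 2.3 at [ 0.6016 -0.1658  0.2608] yaw 22.4 tilt 0.11 rz -0.02 txyz [ 0.03 -0.04  1.85]
0.5545524252805237
[210.  69.] [  9   9  24  26 433]
[254. 211.] [ 27  29  38  34 881]
[209.76674365  70.19630485] [253.44040863 211.59591373] (array([ 0.60118777, -0.16423414,  0.03701403]), np.float64(3.697562769406942e-05)) [[ 0.60159326 -0.16409412  0.038     ]]
```

View pics/w2.png

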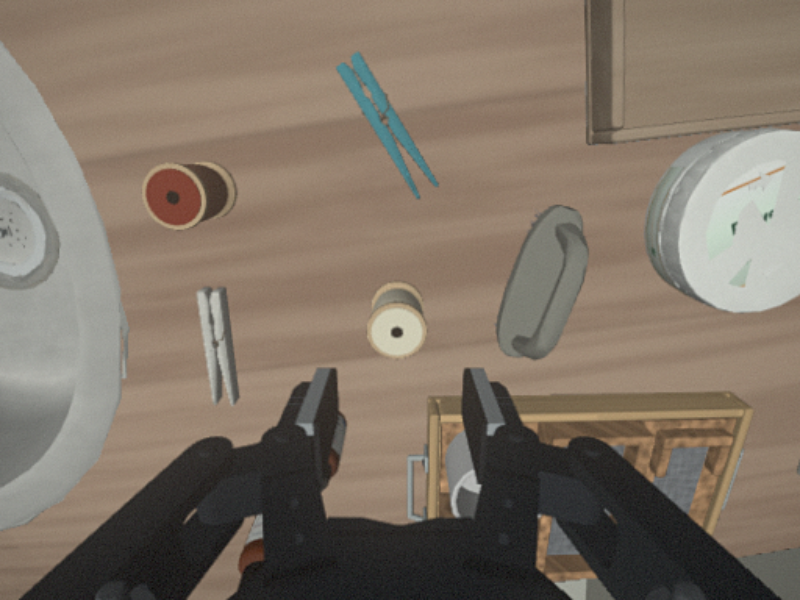

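The reel label is at (397,330), between the fingers. The two-view height of 37 mm agrees with 38 mm given. Descending and closing.

jog_arm([
  {"tx":0.02,"ty":-0.02,"tz":0.8,"rx":0,"ry":0,"rz":0,"gripper":0.1},
  {"tx":0,"ty":-0.02,"tz":0.8,"rx":0,"ry":0,"rz":0,"gripper":0.1},
  {"tx":0,"ty":0,"tz":0.25,"rx":0,"ry":0,"rz":0,"gripper":0.1},
  {"tx":0,"ty":0,"tz":0,"rx":0,"ry":0,"rz":0,"gripper":0.1},
  {"tx":0,"ty":0,"tz":0,"rx":0,"ry":0,"rz":0,"gripper":-1},
  {"tx":0,"ty":0,"tz":0,"rx":0,"ry":0,"rz":0,"gripper":-1},
  {"tx":0,"ty":0,"tz":0,"rx":0,"ry":0,"rz":0,"gripper":-1},
  {"tx":0,"ty":0,"tz":0,"rx":0,"ry":0,"rz":0,"gripper":-1},
  {"tx":0,"ty":0,"tz":0,"rx":0,"ry":0,"rz":0,"gripper":-1},
])

```text
t: 3.2
tcp_pos: [0.6033, -0.1626, 0.1889]
ee_rot: [0.001, 0.981, 0.195, 0.001]
contact_force: [-0.6, -0.0, 6.9]
width: 0.323
grip_force: 59.7
```

jog_arm([
  {"tx":0,"ty":0,"tz":-0.5,"rx":0,"ry":0,"rz":0,"gripper":-1},
  {"tx":0,"ty":0,"tz":-0.9,"rx":0,"ry":0,"rz":0,"gripper":-1},
  {"tx":0,"ty":0,"tz":-0.9,"rx":0,"ry":0,"rz":0,"gripper":-1},
  {"tx":0,"ty":0,"tz":0,"rx":0,"ry":0,"rz":0,"gripper":-1},
])

```text
t: 3.6
tcp_pos: [0.6048, -0.1624, 0.2847]
ee_rot: [0.002, 0.981, 0.195, 0.005]
contact_force: [0.8, -0.1, 0.5]
width: 0.323
grip_force: 59.2
```

```bash
python3 - <<'E'
from h import *
from bench import ctrl
go(ctrl,(.484,-.2735,.28),22.8); print(ctrl.read_state()['width'])
E
```

```text
t 3.6 at [ 0.6048 -0.1624  0.2847] yaw 22.5 tilt 0.64 rz -0.04 txyz [-3.86  1.39  0.12]
0.3226533358139278
```

jog_arm([
  {"tx":-0.9,"ty":0.33,"tz":0,"rx":0,"ry":0,"rz":-0.04,"gripper":-1},
  {"tx":-0.9,"ty":0.33,"tz":0,"rx":0,"ry":0,"rz":0,"gripper":-1},
  {"tx":-0.9,"ty":0.33,"tz":0,"rx":0,"ry":0,"rz":0,"gripper":-1},
  {"tx":-0.9,"ty":0.33,"tz":0,"rx":0,"ry":0,"rz":0,"gripper":-1},
  {"tx":-0.23,"ty":0.07,"tz":0,"rx":0,"ry":0,"rz":0,"gripper":-1},
  {"tx":0,"ty":0,"tz":0,"rx":0,"ry":0,"rz":0,"gripper":-1},
  {"tx":0,"ty":0,"tz":0,"rx":0,"ry":0,"rz":0,"gripper":-1},
  {"tx":0,"ty":0,"tz":0,"rx":0,"ry":0,"rz":0,"gripper":-1},
])

```text
t: 4.4
tcp_pos: [0.4843, -0.2708, 0.2788]
ee_rot: [-0.0, 0.98, 0.199, 0.001]
contact_force: [-0.2, 0.7, -0.5]
width: 0.318
grip_force: 59.2
```

```bash
python3 - <<'E'
from h import *
from bench import ctrl
go(ctrl,(.484,-.2735,.209),22.8)
p,d,W=wrist(ctrl,"w3")
cv2.imwrite("pics/w3.png",cv2.resize(p[:,:,::-1],(800,600)))
E
```

```text
t 4.4 at [ 0.4843 -0.2708  0.2788] yaw 23.0 tilt 0.09 rz 0.02 txyz [-0.03  0.06  1.74]
```

View pics/w3.png

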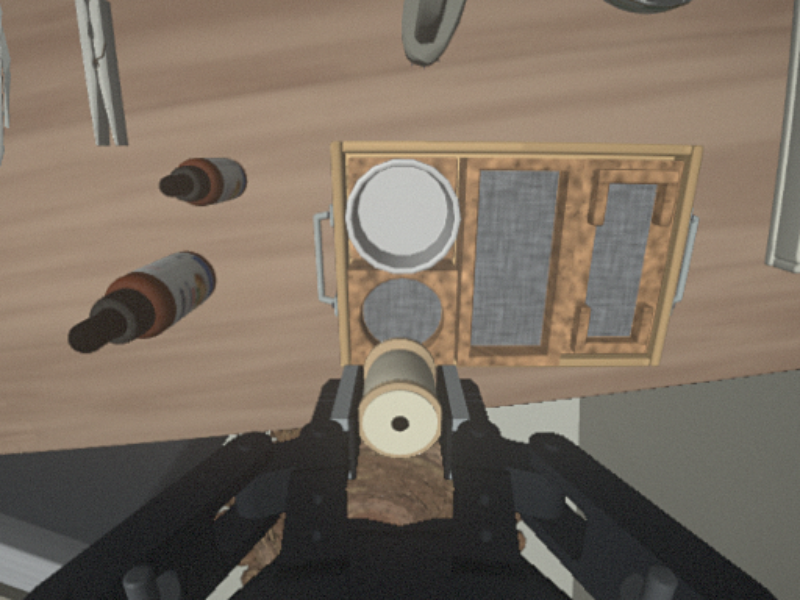

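The reel is held upright with its label at (400,423), above the empty round pocket at (402,313).

jog_arm([
  {"tx":-0.03,"ty":0.06,"tz":0.6,"rx":0,"ry":0,"rz":0,"gripper":-1},
  {"tx":0,"ty":0,"tz":0.6,"rx":0,"ry":0,"rz":0,"gripper":-1},
  {"tx":0,"ty":0,"tz":0.35,"rx":0,"ry":0,"rz":0,"gripper":-1},
  {"tx":0,"ty":0,"tz":0.15,"rx":0,"ry":0,"rz":0,"gripper":-1},
  {"tx":0,"ty":0,"tz":0,"rx":0,"ry":0,"rz":0,"gripper":-1},
  {"tx":0,"ty":0,"tz":0,"rx":0,"ry":0,"rz":0,"gripper":-1},
])

```text
t: 5.05
tcp_pos: [0.4831, -0.2749, 0.2113]
ee_rot: [0.0, 0.98, 0.198, 0.0]
contact_force: [0.2, -0.3, -0.3]
width: 0.322
grip_force: 59.3
```

jog_arm([
  {"tx":0.02,"ty":-0.02,"tz":0.05,"rx":0,"ry":0,"rz":0,"gripper":-1},
  {"tx":0,"ty":0,"tz":0,"rx":0,"ry":0,"rz":0,"gripper":-1},
  {"tx":0,"ty":0,"tz":0,"rx":0,"ry":0,"rz":0,"gripper":0.05},
  {"tx":0,"ty":0,"tz":0,"rx":0,"ry":0,"rz":0,"gripper":0.05},
  {"tx":0,"ty":0,"tz":0,"rx":0,"ry":0,"rz":0,"gripper":0.05},
])

```text
t: 5.55
tcp_pos: [0.4831, -0.274, 0.2089]
ee_rot: [0.0, 0.98, 0.198, 0.0]
contact_force: [-0.6, -0.6, -0.4]
width: 0.528
grip_force: 0.0
```

jog_arm([
  {"tx":0,"ty":0,"tz":-0.75,"rx":0,"ry":0,"rz":0,"gripper":0.05},
  {"tx":0,"ty":0,"tz":-0.9,"rx":0,"ry":0,"rz":0,"gripper":0.05},
  {"tx":0,"ty":0,"tz":-0.65,"rx":0,"ry":0,"rz":0,"gripper":0.05},
  {"tx":0.64,"ty":-0.8,"tz":0,"rx":0,"ry":0,"rz":0,"gripper":0.05},
  {"tx":0.64,"ty":-0.8,"tz":0,"rx":0,"ry":0,"rz":0,"gripper":0.05},
  {"tx":0.64,"ty":-0.8,"tz":0,"rx":0,"ry":0,"rz":0,"gripper":0.05},
  {"tx":0.64,"ty":-0.8,"tz":0,"rx":0,"ry":0,"rz":0,"gripper":0.05},
  {"tx":0.64,"ty":-0.8,"tz":0,"rx":0,"ry":0,"rz":0,"gripper":0.05},
  {"tx":0,"ty":0,"tz":0,"rx":0,"ry":0,"rz":0,"gripper":0.05},
  {"tx":0,"ty":0,"tz":0,"rx":0,"ry":0,"rz":0,"gripper":0.05},
])

```text
t: 6.55
tcp_pos: [0.5391, -0.0756, 0.3007]
ee_rot: [-0.0, 0.98, 0.199, 0.0]
contact_force: [-0.1, -0.8, 0.1]
width: 0.522
grip_force: 0.0
```

```bash
python3 - <<'E'
from h import *
from bench import ctrl
p,d,W=wrist(ctrl,"w4")
u=W.proj([(.54,-.077,.012)])[0]
hsv=cv2.cvtColor(p,cv2.COLOR_RGB2HSV); x,y=map(int,u); 
m=np.zeros(p.shape[:2],np.uint8); r=45; xl=x-26
m[y-r:y+r,xl:x+26]=(hsv[y-r:y+r,xl:x+26,1]<70)&(hsv[y-r:y+r,xl:x+26,2]>90)
m=cv2.morphologyEx(m,cv2.MORPH_CLOSE,np.ones((5,5)));n,l,st,ce=cv2.connectedComponentsWithStats(m); i=1+np.argmax(st[1:,4])
c=cv2.findContours((l==i).astype(np.uint8),cv2.RETR_EXTERNAL,cv2.CHAIN_APPROX_NONE)[0][0][:,0]
R=rect(W.plane(c,.012)[:,:2]); print(u,[np.round(a,4) for a in R])
X=W.plane(c,.012)[:,:2];
# heights: end centres in w2/w4 skipped; depth at centre
print(W.C+W.rays([u])[0]*d[y,x])
go(ctrl,(*R[0],.176),R[2])
v=cv2.resize(p,(800,600)); cv2.polylines(v,[((c+.5)*1.5625).astype(int)],True,(0,255,0),1)
cv2.imwrite("pics/w4.png",v[:,:,::-1])
E
```

```text
[255.91858573 185.72961964] [array([ 0.5383, -0.0762]), array([54, 93]), np.float64(23.0216)]
[ 0.53966808 -0.07714402  0.01085564]
t 6.6 at [ 0.5387 -0.0771  0.3007] yaw 22.8 tilt 0.04 rz -0.02 txyz [-0.   -0.03  3.12]
```

View pics/w4.png

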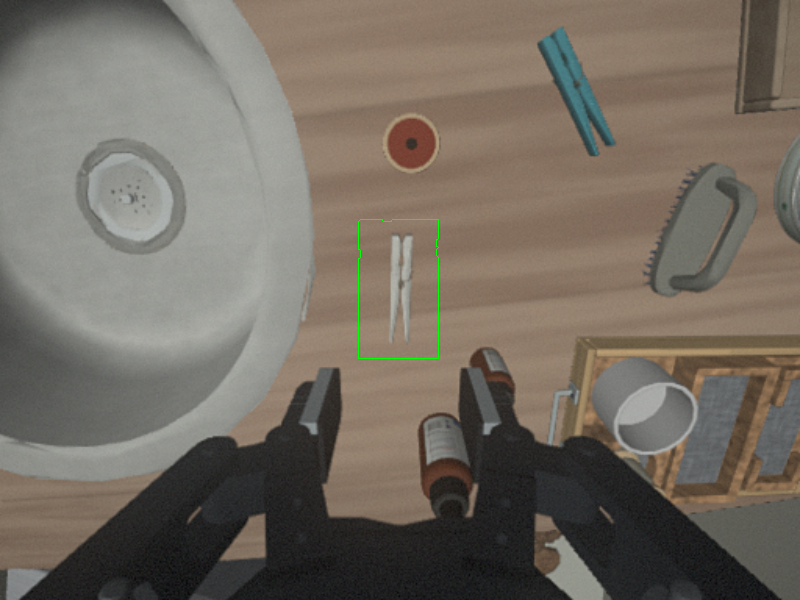

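The peg lies at (400,288), nearly in line with the tool x axis, midway between the fingers. The mask was too loose here, but the projected estimate agrees with the picture. Measured depth puts its top at 11 mm.

jog_arm([
  {"tx":0.05,"ty":0,"tz":0.9,"rx":0,"ry":0,"rz":0,"gripper":0.0},
  {"tx":0,"ty":0,"tz":0.9,"rx":0,"ry":0,"rz":0,"gripper":0.0},
  {"tx":0,"ty":0,"tz":0.8,"rx":0,"ry":0,"rz":0,"gripper":0.0},
  {"tx":0,"ty":0,"tz":0.4,"rx":0,"ry":0,"rz":0,"gripper":0.0},
  {"tx":0,"ty":0,"tz":0.1,"rx":0,"ry":0,"rz":0,"gripper":0.0},
  {"tx":0,"ty":0,"tz":0,"rx":0,"ry":0,"rz":0,"gripper":-1},
  {"tx":0,"ty":0,"tz":0,"rx":0,"ry":0,"rz":0,"gripper":-1},
  {"tx":0,"ty":0,"tz":0,"rx":0,"ry":0,"rz":0,"gripper":-1},
  {"tx":0,"ty":0,"tz":0,"rx":0,"ry":0,"rz":0,"gripper":-1},
  {"tx":0,"ty":0,"tz":0,"rx":0,"ry":0,"rz":0,"gripper":-1},
])

```text
t: 7.6
tcp_pos: [0.5413, -0.0763, 0.1779]
ee_rot: [0.0, 0.98, 0.198, 0.001]
contact_force: [-0.5, -0.9, 6.5]
width: 0.152
grip_force: 60.0
```

jog_arm([
  {"tx":0,"ty":0,"tz":-0.75,"rx":0,"ry":0,"rz":0,"gripper":-1},
  {"tx":0,"ty":0,"tz":-1,"rx":0,"ry":0,"rz":0,"gripper":-1},
  {"tx":0,"ty":0,"tz":-1,"rx":0,"ry":0,"rz":0,"gripper":-1},
  {"tx":-0.3,"ty":0.87,"tz":0,"rx":0,"ry":0,"rz":0,"gripper":-1},
  {"tx":-0.32,"ty":0.88,"tz":0,"rx":0,"ry":0,"rz":0,"gripper":-1},
  {"tx":-0.32,"ty":0.88,"tz":0,"rx":0,"ry":0,"rz":0,"gripper":-1},
  {"tx":-0.32,"ty":0.88,"tz":0,"rx":0,"ry":0,"rz":0,"gripper":-1},
  {"tx":-0.32,"ty":0.88,"tz":0,"rx":0,"ry":0,"rz":0,"gripper":-1},
  {"tx":-0.32,"ty":0.87,"tz":0,"rx":0,"ry":0,"rz":0,"gripper":-1},
  {"tx":-0.31,"ty":0.87,"tz":0,"rx":0,"ry":0,"rz":0,"gripper":-1},
])

```text
t: 8.6
tcp_pos: [0.5542, -0.3377, 0.287]
ee_rot: [0.0, 0.98, 0.198, 0.0]
contact_force: [0.5, 0.1, 1.0]
width: 0.149
grip_force: 59.2
```

jog_arm([
  {"tx":-0.3,"ty":0.87,"tz":0,"rx":0,"ry":0,"rz":0,"gripper":-1},
  {"tx":0,"ty":0,"tz":0,"rx":0,"ry":0,"rz":0,"gripper":-1},
  {"tx":0,"ty":0,"tz":0,"rx":0,"ry":0,"rz":0,"gripper":-1},
  {"tx":0,"ty":0,"tz":0,"rx":0,"ry":0,"rz":0,"gripper":-1},
])

```text
t: 9.0
tcp_pos: [0.5572, -0.3714, 0.2866]
ee_rot: [-0.001, 0.98, 0.199, 0.0]
contact_force: [0.1, -0.0, -0.1]
width: 0.151
grip_force: 59.2
```

```bash
python3 - <<'E'
from h import *
from bench import ctrl
go(ctrl,(.5568,-.3735,.197),22.8)
p,d,W=wrist(ctrl,"w5")
cv2.imwrite("pics/w5.png",cv2.resize(p[:,:,::-1],(800,600)))
E
```

```text
t 9.0 at [ 0.5572 -0.3714  0.2866] yaw 22.9 tilt 0.1 rz 0.02 txyz [-0.03  0.04  2.24]
```

View pics/w5.png

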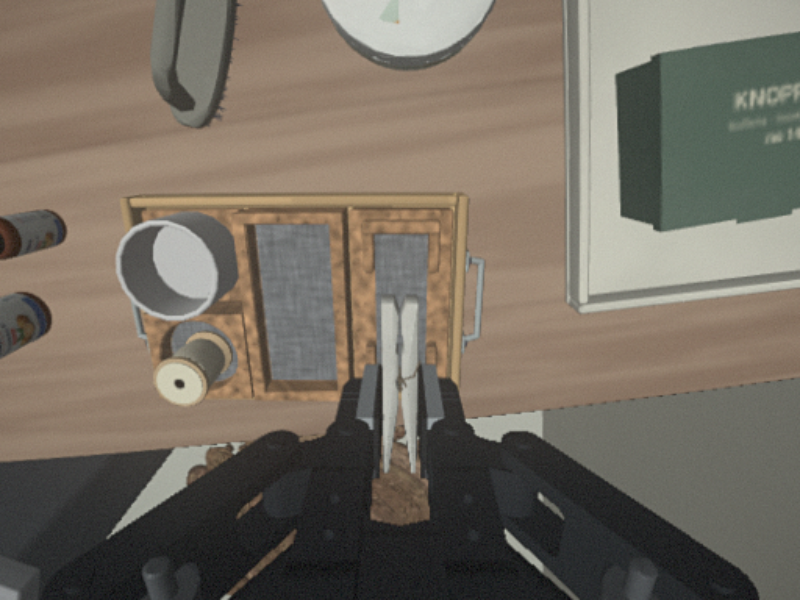

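The peg is held level over its nest and the reel sits in its pocket at (190,365).

jog_arm([
  {"tx":-0.03,"ty":0.04,"tz":0.8,"rx":0,"ry":0,"rz":0,"gripper":-1},
  {"tx":0,"ty":0,"tz":0.8,"rx":0,"ry":0,"rz":0,"gripper":-1},
  {"tx":0,"ty":0,"tz":0.4,"rx":0,"ry":0,"rz":0,"gripper":-1},
  {"tx":0,"ty":0,"tz":0.16,"rx":0,"ry":0,"rz":0,"gripper":-1},
  {"tx":0,"ty":0,"tz":0.04,"rx":0,"ry":0,"rz":0,"gripper":-1},
  {"tx":0,"ty":0,"tz":0,"rx":0,"ry":0,"rz":0,"gripper":-1},
  {"tx":0,"ty":0,"tz":0,"rx":0,"ry":0,"rz":0,"gripper":-1},
])

```text
t: 9.75
tcp_pos: [0.557, -0.3753, 0.2002]
ee_rot: [0.001, 0.98, 0.198, 0.001]
contact_force: [0.1, 0.0, -0.4]
width: 0.151
grip_force: 59.1
```

jog_arm([
  {"tx":0,"ty":0,"tz":0.04,"rx":0,"ry":0,"rz":0,"gripper":-1},
  {"tx":0,"ty":0,"tz":0,"rx":0,"ry":0,"rz":0,"gripper":-1},
])

```text
t: 9.95
tcp_pos: [0.5567, -0.3753, 0.198]
ee_rot: [0.001, 0.98, 0.198, 0.001]
contact_force: [-0.1, 0.1, 3.1]
width: 0.15
grip_force: 59.4
```

jog_arm([
  {"tx":0,"ty":0,"tz":0.03,"rx":0,"ry":0,"rz":0,"gripper":-1},
  {"tx":0,"ty":0,"tz":0,"rx":0,"ry":0,"rz":0,"gripper":-1},
])

```text
t: 10.15
tcp_pos: [0.5568, -0.3753, 0.198]
ee_rot: [0.001, 0.98, 0.198, 0.001]
contact_force: [-1.9, 1.6, 9.7]
width: 0.15
grip_force: 60.4
```

jog_arm([
  {"tx":0,"ty":0,"tz":0,"rx":0,"ry":0,"rz":0,"gripper":-0.4},
  {"tx":0,"ty":0,"tz":0,"rx":0,"ry":0,"rz":0,"gripper":-0.4},
  {"tx":0,"ty":0,"tz":-0.3,"rx":0,"ry":0,"rz":0,"gripper":-0.4},
  {"tx":0,"ty":0,"tz":-0.9,"rx":0,"ry":0,"rz":0,"gripper":-0.4},
  {"tx":0,"ty":0,"tz":-0.9,"rx":0,"ry":0,"rz":0,"gripper":-0.4},
  {"tx":0,"ty":0,"tz":-1,"rx":0,"ry":0,"rz":0,"gripper":-0.4},
  {"tx":-0.05,"ty":-0.9,"tz":0,"rx":0,"ry":0,"rz":0,"gripper":1},
  {"tx":-0.05,"ty":-0.9,"tz":0,"rx":0,"ry":0,"rz":0,"gripper":1},
  {"tx":-0.05,"ty":-0.9,"tz":0,"rx":0,"ry":0,"rz":0,"gripper":1},
  {"tx":-0.05,"ty":-0.9,"tz":0,"rx":0,"ry":0,"rz":0,"gripper":1},
])

```text
t: 11.15
tcp_pos: [0.4924, -0.2442, 0.3208]
ee_rot: [0.0, 0.98, 0.198, 0.0]
contact_force: [-0.1, 0.3, 0.2]
width: 0.957
grip_force: 0.0
```

jog_arm([
  {"tx":-0.05,"ty":-0.9,"tz":0,"rx":0,"ry":0,"rz":0,"gripper":0.6},
  {"tx":-0.05,"ty":-0.9,"tz":0,"rx":0,"ry":0,"rz":0,"gripper":0.6},
  {"tx":0,"ty":-0.87,"tz":0,"rx":0,"ry":0,"rz":0,"gripper":0.6},
  {"tx":0,"ty":0,"tz":0,"rx":0,"ry":0,"rz":0,"gripper":0.6},
  {"tx":0,"ty":0,"tz":0,"rx":0,"ry":0,"rz":0,"gripper":0.6},
])

```text
t: 11.65
tcp_pos: [0.4483, -0.1481, 0.3207]
ee_rot: [0.0, 0.98, 0.199, 0.001]
contact_force: [0.7, -0.4, -0.3]
width: 0.801
grip_force: 0.0
```

```bash
python3 - <<'E'
from h import *
from bench import ctrl
go(ctrl,(.448,-.149,.32),22.8)
p,d,W=wrist(ctrl,"w6")
print(W.proj([(.448,-.149,.102)]))
cv2.imwrite("pics/w6.png",cv2.resize(p[:,:,::-1],(800,600)))
E
```

```text
t 11.65 at [ 0.4483 -0.1481  0.3207] yaw 22.9 tilt 0.09 rz 0.02 txyz [-0.02  0.02  0.02]
[[254.48665546 215.2147458 ]]
```

View pics/w6.png

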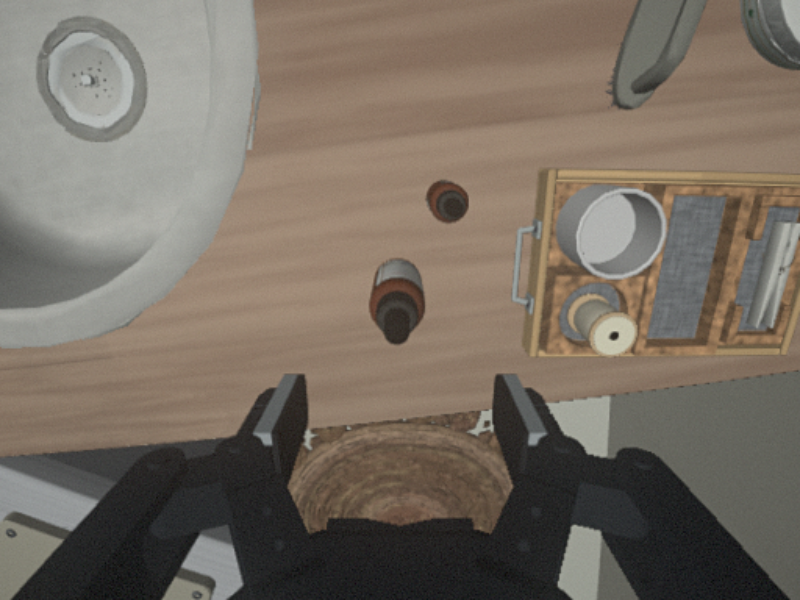

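The large bottle's bulb is at (397,335), midway between the fingers, and the small bottle at (450,205) is clear. The peg and reel sit in their nests.

jog_arm([
  {"tx":0.02,"ty":0,"tz":0.8,"rx":0,"ry":0,"rz":0,"gripper":0.4},
  {"tx":0,"ty":0,"tz":0.9,"rx":0,"ry":0,"rz":0,"gripper":0.4},
  {"tx":0,"ty":0,"tz":0.8,"rx":0,"ry":0,"rz":0,"gripper":0.4},
  {"tx":0,"ty":0,"tz":0.35,"rx":0,"ry":0,"rz":0,"gripper":0.4},
  {"tx":0,"ty":0,"tz":0,"rx":0,"ry":0,"rz":0,"gripper":-1},
  {"tx":0,"ty":0,"tz":0,"rx":0,"ry":0,"rz":0,"gripper":-1},
  {"tx":0,"ty":0,"tz":0,"rx":0,"ry":0,"rz":0,"gripper":-1},
  {"tx":0,"ty":0,"tz":0,"rx":0,"ry":0,"rz":0,"gripper":-1},
  {"tx":0,"ty":0,"tz":0,"rx":0,"ry":0,"rz":0,"gripper":-1},
])

```text
t: 12.6
tcp_pos: [0.4491, -0.1484, 0.2067]
ee_rot: [0.0, 0.98, 0.198, 0.001]
contact_force: [0.2, 1.1, -0.3]
width: 0.363
grip_force: 58.9
```

jog_arm([
  {"tx":0,"ty":0,"tz":-0.4,"rx":0,"ry":0,"rz":0,"gripper":-1},
  {"tx":0,"ty":0,"tz":-0.7,"rx":0,"ry":0,"rz":0,"gripper":-1},
  {"tx":0,"ty":0,"tz":-0.7,"rx":0,"ry":0,"rz":0,"gripper":-1},
  {"tx":0,"ty":0,"tz":-0.4,"rx":0,"ry":0,"rz":0,"gripper":-1},
  {"tx":0.1,"ty":0.3,"tz":0,"rx":0,"ry":0,"rz":0,"gripper":-1},
  {"tx":0.21,"ty":0.7,"tz":0,"rx":0,"ry":0,"rz":0,"gripper":-1},
  {"tx":0.21,"ty":0.7,"tz":0,"rx":0,"ry":0,"rz":0,"gripper":-1},
  {"tx":0.21,"ty":0.7,"tz":0,"rx":0,"ry":0,"rz":0,"gripper":-1},
  {"tx":0.21,"ty":0.55,"tz":0,"rx":0,"ry":0,"rz":0,"gripper":-1},
  {"tx":0.08,"ty":0.28,"tz":0,"rx":0,"ry":0,"rz":0,"gripper":-1},
])

```text
t: 13.6
tcp_pos: [0.5376, -0.2538, 0.2931]
ee_rot: [0.001, 0.98, 0.197, 0.0]
contact_force: [-0.2, 0.0, -1.0]
width: 0.363
grip_force: 59.2
```

jog_arm([
  {"tx":0,"ty":0,"tz":0,"rx":0,"ry":0,"rz":0,"gripper":-1},
  {"tx":0,"ty":0,"tz":0,"rx":0,"ry":0,"rz":0,"gripper":-1},
  {"tx":0,"ty":0,"tz":0,"rx":0,"ry":0,"rz":0,"gripper":-1},
])

```text
t: 13.9
tcp_pos: [0.5358, -0.2503, 0.2936]
ee_rot: [-0.001, 0.98, 0.198, -0.001]
contact_force: [0.3, 0.4, -0.9]
width: 0.358
grip_force: 59.2
```

```bash
python3 - <<'E'
from h import *
from bench import ctrl
go(ctrl,(.5365,-.2517,.2265),22.8)
p,d,W=wrist(ctrl,"w7")
q,e=ctrl.snapshot("side")
s=cv2.resize(q[130:250,190:350],(800,600))
v=np.vstack([cv2.resize(p,(400,300)),cv2.resize(q[130:250,190:350],(400,300))])
cv2.imwrite("pics/w7.png",v[:,:,::-1])
E
```

```text
t 13.9 at [ 0.5358 -0.2503  0.2936] yaw 22.9 tilt 0.12 rz 0.01 txyz [0.   0.04 1.68]
```

View pics/w7.png

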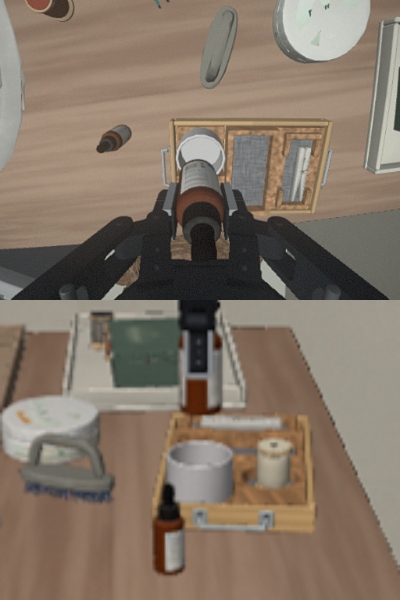

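The bottle hangs upright over the cup at (200,155) in the wrist half. The reel and peg are seated in the side half.

jog_arm([
  {"tx":0.01,"ty":0.03,"tz":0.4,"rx":0,"ry":0,"rz":0,"gripper":-1},
  {"tx":0,"ty":0,"tz":0.5,"rx":0,"ry":0,"rz":0,"gripper":-1},
  {"tx":0,"ty":0,"tz":0.4,"rx":0,"ry":0,"rz":0,"gripper":-1},
  {"tx":0,"ty":0,"tz":0.25,"rx":0,"ry":0,"rz":0,"gripper":-1},
  {"tx":0,"ty":0,"tz":0.05,"rx":0,"ry":0,"rz":0,"gripper":-1},
  {"tx":0,"ty":0,"tz":0,"rx":0,"ry":0,"rz":0,"gripper":-1},
  {"tx":0,"ty":0,"tz":0,"rx":0,"ry":0,"rz":0,"gripper":-1},
])

```text
t: 14.7
tcp_pos: [0.5377, -0.2525, 0.2307]
ee_rot: [0.0, 0.98, 0.198, 0.001]
contact_force: [0.3, -0.4, -0.2]
width: 0.357
grip_force: 59.2
```

jog_arm([
  {"tx":0,"ty":0,"tz":0.04,"rx":0,"ry":0,"rz":0,"gripper":-1},
  {"tx":0,"ty":0,"tz":0,"rx":0,"ry":0,"rz":0,"gripper":-1},
])

```text
t: 14.9
tcp_pos: [0.5374, -0.2525, 0.2287]
ee_rot: [0.0, 0.98, 0.198, 0.0]
contact_force: [0.6, 0.2, -1.5]
width: 0.358
grip_force: 59.2
```

jog_arm([
  {"tx":0,"ty":0,"tz":0.04,"rx":0,"ry":0,"rz":0,"gripper":-1},
  {"tx":0,"ty":0,"tz":0,"rx":0,"ry":0,"rz":0,"gripper":-1},
])

```text
t: 15.1
tcp_pos: [0.5373, -0.2524, 0.2267]
ee_rot: [-0.0, 0.98, 0.198, -0.0]
contact_force: [-0.2, 0.8, -1.4]
width: 0.357
grip_force: 59.2
```

jog_arm([
  {"tx":0,"ty":0,"tz":0.03,"rx":0,"ry":0,"rz":0,"gripper":-1},
  {"tx":0,"ty":0,"tz":0,"rx":0,"ry":0,"rz":0,"gripper":-1},
])

```text
t: 15.3
tcp_pos: [0.5374, -0.2524, 0.2261]
ee_rot: [0.0, 0.98, 0.198, 0.0]
contact_force: [-0.3, 0.8, 4.2]
width: 0.363
grip_force: 59.6
```

jog_arm([
  {"tx":0,"ty":0,"tz":0,"rx":0,"ry":0,"rz":0,"gripper":0.15},
  {"tx":0,"ty":0,"tz":0,"rx":0,"ry":0,"rz":0,"gripper":0.15},
  {"tx":0,"ty":0,"tz":-0.5,"rx":0,"ry":0,"rz":0,"gripper":0.15},
  {"tx":0,"ty":0,"tz":-0.9,"rx":0,"ry":0,"rz":0,"gripper":0.15},
  {"tx":0,"ty":0,"tz":-0.9,"rx":0,"ry":0,"rz":0,"gripper":0.15},
  {"tx":0,"ty":0,"tz":-0.6,"rx":0,"ry":0,"rz":0.88,"gripper":0.15},
  {"tx":0,"ty":0,"tz":0,"rx":0,"ry":0,"rz":0.88,"gripper":0.15},
  {"tx":0.93,"ty":-0.09,"tz":0.33,"rx":0,"ry":0,"rz":0,"gripper":0.15},
  {"tx":0.93,"ty":-0.09,"tz":0.33,"rx":0,"ry":0,"rz":0,"gripper":0.15},
  {"tx":0.93,"ty":-0.08,"tz":0.33,"rx":0,"ry":0,"rz":0,"gripper":0.15},
])

```text
t: 16.3
tcp_pos: [0.6472, -0.2248, 0.3018]
ee_rot: [0.0, 0.997, 0.076, 0.0]
contact_force: [0.6, 0.1, 0.0]
width: 0.576
grip_force: 0.0
```

jog_arm([
  {"tx":0,"ty":0,"tz":0,"rx":0,"ry":0,"rz":0,"gripper":0.15},
  {"tx":0,"ty":0,"tz":0,"rx":0,"ry":0,"rz":0,"gripper":0.15},
  {"tx":0,"ty":0,"tz":0,"rx":0,"ry":0,"rz":0,"gripper":0.15},
])

```text
t: 16.6
tcp_pos: [0.6451, -0.226, 0.3019]
ee_rot: [0.0, 0.997, 0.076, -0.001]
contact_force: [0.1, -0.4, 0.7]
width: 0.577
grip_force: 0.0
```

```bash
python3 - <<'E'
from h import *
from bench import ctrl
go(ctrl,(.646,-.2255,.195),8.7)
p,d,W=wrist(ctrl,"w8")
a=np.radians(8.9);c,s=np.cos(a),np.sin(a)
v=cv2.resize(p,(800,600))
for z,col in((.025,(0,255,0)),):
    X=[(.646+x*c-y*s,-.2255+x*s+y*c,z) for y,x in((-.015,-.0425),(.015,-.0425),(.015,.0425),(-.015,.0425))]
    cv2.polylines(v,[((W.proj(X)+.5)*1.5625).astype(int)],True,col,1)
cv2.imwrite("pics/w8.png",v[:,:,::-1])
E
```

```text
t 16.6 at [ 0.6451 -0.226   0.3019] yaw 8.7 tilt 0.08 rz -0.0 txyz [ 0.02 -0.01  2.67]
```

View pics/w8.png

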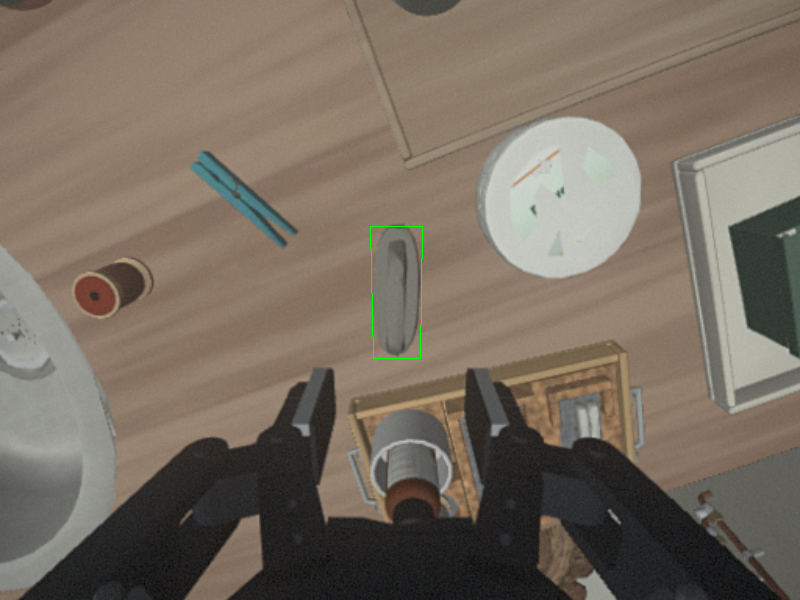

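The brush outline at (397,292) fits the projected 30 x 85 mm rectangle and is centred between the fingers. The bottle stands in its cup at (412,470).

jog_arm([
  {"tx":0.02,"ty":0,"tz":0.9,"rx":0,"ry":0,"rz":0,"gripper":0.1},
  {"tx":0,"ty":0,"tz":0.9,"rx":0,"ry":0,"rz":0,"gripper":0.1},
  {"tx":0,"ty":0,"tz":0.7,"rx":0,"ry":0,"rz":0,"gripper":0.1},
  {"tx":0,"ty":0,"tz":0.35,"rx":0,"ry":0,"rz":0,"gripper":0.1},
  {"tx":0,"ty":0,"tz":0,"rx":0,"ry":0,"rz":0,"gripper":-1},
  {"tx":0,"ty":0,"tz":0,"rx":0,"ry":0,"rz":0,"gripper":-1},
  {"tx":0,"ty":0,"tz":0,"rx":0,"ry":0,"rz":0,"gripper":-1},
  {"tx":0,"ty":0,"tz":0,"rx":0,"ry":0,"rz":0,"gripper":-1},
  {"tx":0,"ty":0,"tz":0,"rx":0,"ry":0,"rz":0,"gripper":-1},
])

```text
t: 17.55
tcp_pos: [0.6472, -0.2252, 0.1891]
ee_rot: [0.0, 0.997, 0.076, 0.001]
contact_force: [-0.1, 1.1, -1.1]
width: 0.306
grip_force: 59.1
```

jog_arm([
  {"tx":0,"ty":0,"tz":-0.5,"rx":0,"ry":0,"rz":0,"gripper":-1},
  {"tx":0,"ty":0,"tz":-0.9,"rx":0,"ry":0,"rz":0,"gripper":-1},
  {"tx":0,"ty":0,"tz":-0.9,"rx":0,"ry":0,"rz":0,"gripper":-1},
  {"tx":0,"ty":0,"tz":-0.6,"rx":0,"ry":0,"rz":0,"gripper":-1},
  {"tx":0,"ty":0,"tz":0,"rx":0,"ry":0,"rz":-0.88,"gripper":-1},
  {"tx":0,"ty":0,"tz":0,"rx":0,"ry":0,"rz":-0.88,"gripper":-1},
  {"tx":0,"ty":0,"tz":0,"rx":0,"ry":0,"rz":0,"gripper":-1},
])

```text
t: 18.25
tcp_pos: [0.6467, -0.2252, 0.3047]
ee_rot: [0.0, 0.98, 0.198, 0.001]
contact_force: [0.1, -0.2, -0.6]
width: 0.308
grip_force: 59.2
```

```bash
python3 - <<'E'
from h import *
from bench import ctrl
go(ctrl,(.534,-.318,.30),22.8);print(ctrl.read_state()['width'])
E
```

```text
t 18.25 at [ 0.6467 -0.2252  0.3047] yaw 22.8 tilt 0.06 rz 0.01 txyz [-3.5   1.05  0.12]
0.30789469872762865
```

jog_arm([
  {"tx":-0.5,"ty":0.25,"tz":0,"rx":0,"ry":0,"rz":0,"gripper":-1},
  {"tx":-0.85,"ty":0.3,"tz":0,"rx":0,"ry":0,"rz":0,"gripper":-1},
  {"tx":-0.85,"ty":0.3,"tz":0,"rx":0,"ry":0,"rz":0,"gripper":-1},
  {"tx":-0.85,"ty":0.2,"tz":0,"rx":0,"ry":0,"rz":0,"gripper":-1},
  {"tx":-0.45,"ty":0,"tz":0,"rx":0,"ry":0,"rz":0,"gripper":-1},
  {"tx":0,"ty":0,"tz":0,"rx":0,"ry":0,"rz":0,"gripper":-1},
  {"tx":0,"ty":0,"tz":0,"rx":0,"ry":0,"rz":0,"gripper":-1},
  {"tx":0,"ty":0,"tz":0,"rx":0,"ry":0,"rz":0,"gripper":-1},
])

```text
t: 19.05
tcp_pos: [0.5356, -0.3168, 0.304]
ee_rot: [-0.0, 0.98, 0.198, 0.001]
contact_force: [0.1, 0.3, -0.6]
width: 0.308
grip_force: 59.2
```

```bash
python3 - <<'E'
from h import *
from bench import ctrl
go(ctrl,(.534,-.318,.209),22.8)
p,d,W=wrist(ctrl,"w9")
cv2.imwrite("pics/w9.png",cv2.resize(p,(800,600))[:,:,::-1])
E
```

```text
t 19.05 at [ 0.5356 -0.3168  0.304 ] yaw 22.9 tilt 0.1 rz 0.01 txyz [-0.05  0.01  2.38]
```

View pics/w9.png

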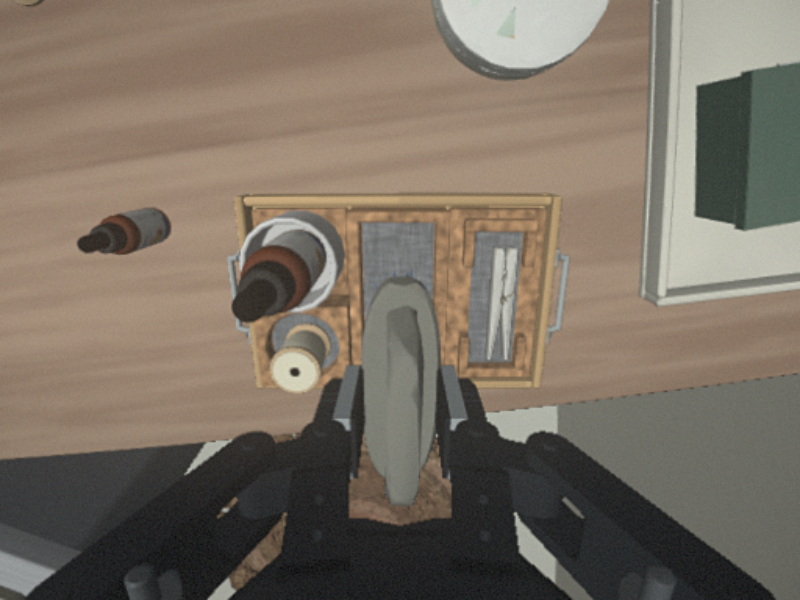

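The brush hangs straight over its pocket. The bottle, reel and peg are all in place.

jog_arm([
  {"tx":-0.04,"ty":0.01,"tz":0.6,"rx":0,"ry":0,"rz":0,"gripper":-1},
  {"tx":0,"ty":0,"tz":0.7,"rx":0,"ry":0,"rz":0,"gripper":-1},
  {"tx":0,"ty":0,"tz":0.5,"rx":0,"ry":0,"rz":0,"gripper":-1},
  {"tx":0,"ty":0,"tz":0.35,"rx":0,"ry":0,"rz":0,"gripper":-1},
  {"tx":0,"ty":0,"tz":0.13,"rx":0,"ry":0,"rz":0,"gripper":-1},
  {"tx":0,"ty":0,"tz":0,"rx":0,"ry":0,"rz":0,"gripper":-1},
  {"tx":0,"ty":0,"tz":0,"rx":0,"ry":0,"rz":0,"gripper":-1},
])

```text
t: 19.8
tcp_pos: [0.5334, -0.3191, 0.2135]
ee_rot: [0.001, 0.98, 0.198, 0.001]
contact_force: [-0.0, -0.5, -0.2]
width: 0.307
grip_force: 59.2
```

jog_arm([
  {"tx":0,"ty":0,"tz":0.04,"rx":0,"ry":0,"rz":0,"gripper":-1},
  {"tx":0,"ty":0,"tz":0,"rx":0,"ry":0,"rz":0,"gripper":-1},
])

```text
t: 20.0
tcp_pos: [0.533, -0.3192, 0.2118]
ee_rot: [0.0, 0.98, 0.198, 0.001]
contact_force: [-0.7, -0.5, -1.1]
width: 0.307
grip_force: 59.2
```

jog_arm([
  {"tx":0,"ty":0,"tz":0.04,"rx":0,"ry":0,"rz":0,"gripper":-1},
  {"tx":0,"ty":0,"tz":0,"rx":0,"ry":0,"rz":0,"gripper":-1},
])

```text
t: 20.2
tcp_pos: [0.5327, -0.3191, 0.2096]
ee_rot: [0.0, 0.98, 0.198, 0.0]
contact_force: [0.6, 0.6, -0.8]
width: 0.307
grip_force: 59.2
```

jog_arm([
  {"tx":0,"ty":0,"tz":0.03,"rx":0,"ry":0,"rz":0,"gripper":-1},
  {"tx":0,"ty":0,"tz":0,"rx":0,"ry":0,"rz":0,"gripper":-1},
])

```text
t: 20.4
tcp_pos: [0.5327, -0.319, 0.2082]
ee_rot: [-0.0, 0.98, 0.198, -0.0]
contact_force: [-0.8, 0.0, -1.4]
width: 0.306
grip_force: 59.2
```

jog_arm([
  {"tx":0,"ty":0,"tz":0.02,"rx":0,"ry":0,"rz":0,"gripper":-1},
  {"tx":0,"ty":0,"tz":0,"rx":0,"ry":0,"rz":0,"gripper":-1},
])

```text
t: 20.6
tcp_pos: [0.5328, -0.319, 0.2079]
ee_rot: [0.0, 0.98, 0.198, 0.0]
contact_force: [-1.5, -0.4, 3.9]
width: 0.313
grip_force: 59.7
```

Contact at the expected height, so I'll release narrowly, lift clear and look.

jog_arm([
  {"tx":0,"ty":0,"tz":0,"rx":0,"ry":0,"rz":0,"gripper":-0.14},
  {"tx":0,"ty":0,"tz":0,"rx":0,"ry":0,"rz":0,"gripper":-0.14},
  {"tx":0,"ty":0,"tz":-0.3,"rx":0,"ry":0,"rz":0,"gripper":-0.14},
  {"tx":0,"ty":0,"tz":-0.9,"rx":0,"ry":0,"rz":0,"gripper":-0.14},
  {"tx":0,"ty":0,"tz":-0.9,"rx":0,"ry":0,"rz":0,"gripper":-0.14},
  {"tx":0,"ty":0,"tz":-0.9,"rx":0,"ry":0,"rz":0,"gripper":-0.14},
  {"tx":-0.7,"ty":0,"tz":-0.7,"rx":0,"ry":0,"rz":0,"gripper":-0.14},
  {"tx":-0.7,"ty":0,"tz":-0.7,"rx":0,"ry":0,"rz":0,"gripper":-0.14},
  {"tx":0,"ty":0,"tz":0,"rx":0,"ry":0,"rz":0,"gripper":-0.14},
  {"tx":0,"ty":0,"tz":0,"rx":0,"ry":0,"rz":0,"gripper":-0.14},
])

```text
t: 21.6
tcp_pos: [0.4809, -0.3411, 0.385]
ee_rot: [0.001, 0.98, 0.197, 0.001]
contact_force: [0.2, 1.2, -0.7]
width: 0.426
grip_force: 0.0
```

```bash
python3 - <<'E'
from h import *
from bench import ctrl
p,d,W=wrist(ctrl,"w10"); q,e=ctrl.snapshot("side")
S=load("side0")[2]
# top heights by depth: expected reel .058, bottle .122, brush .075, peg .032
for n,(x,y,z) in dict(reel=(.484,-.2735,.058),peg=(.557,-.374,.032),brush=(.533,-.319,.075),bulb=(.537,-.252,.122)).items():
    u=np.round(W.proj([(x,y,z)])[0]).astype(int); b=d[u[1]-4:u[1]+5,u[0]-4:u[0]+5]
    g=np.stack(np.meshgrid(range(u[0]-4,u[0]+5),range(u[1]-4,u[1]+5)),-1).reshape(-1,2)
    X=W.C+W.rays(g)*b.reshape(-1,1); print(n,u,"zmax",np.percentile(X[b.ravel()>0,2],[50,95]).round(4))
v=np.vstack([cv2.resize(p[60:290,120:420],(520,300)),cv2.resize(q[130:230,215:355],(520,300))])
cv2.imwrite("pics/w10.png",v[:,:,::-1])
E
```

```text
reel [198 151] zmax [0.0581 0.0591]
peg [305 122] zmax [0.0304 0.0317]
brush [253 127] zmax [0.0731 0.0747]
bulb [179  95] zmax [0.119 0.121]
```

View pics/w10.png

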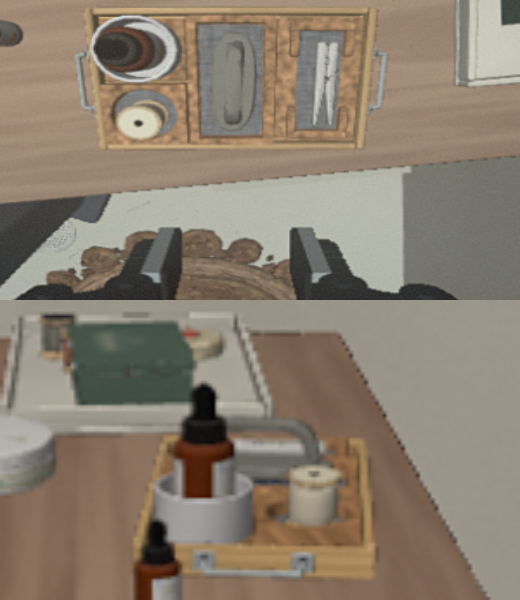

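All four things sit inside their nests: bottle (135,50), reel (138,122), brush (235,80) and peg (325,80). Their top heights are 119, 58, 73 and 30 mm against 122, 58, 75 and 32 mm expected, so they are seated flat. The gripper is clear.

```bash
python3 -c "
from bench import ctrl
print(ctrl.sign_off())"
```

```text
the job is handed in; nothing more can be done
None
```

The cream reel, white peg, brown dropper bottle and grey brush are each seated in their nests; I left the rust reel and blue peg alone, and the job was handed in at about 22 s of the 96 s allowed.

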